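# Set the run dial to its marker and start the mixer

## Robot

A 6-joint arm with a two-finger parallel gripper is mounted at the origin on a cart in front of the work surface, level with it; the furniture and walls round the work are solid. World frame = base frame: x ahead of the robot, y to its left, z up, the work surface at z = 0. Lengths are in m, angles in rad, forces in N, time in s.
With the tool pointing down it reaches from about 0.35 to 0.975 m from the base axis. Payload 4.9 kg.
Tool frame: the origin (TCP) lies at the very end of the fingers, on their centre line; the grasp point (between the pads) lies 19 mm behind it; z points along the fingers, y is the line along which they close (so a half turn about z gives the same grasp; the last joint's range is limited). The gripper opens to 85 mm and grips with 20 to 120 N. Pads are 22 mm wide; open, the fingers measure 114 mm over their backs; the gripper's body (76 mm by 85 mm) begins 54 mm behind the grasp point. The pads swing forward as they close: fully open they stand 13 mm farther back than shut.
Start: joints at [1.115, 0.053, 1.613, -0, 1.476, -0.119], TCP at [0.207, 0.59, 0.231] pointing down, gripper open.
Joint ranges: [-3.01, 3.01], [-1.01, 2.22], [0.06, 2.58], [-1.02, 4.17], [0.09, 2.62], [-3.14, 3.14]. Speed limits (rad/s): [2.57, 2.57, 3.14, 3.14, 3.14, 3.14].

## Interface

Orientations are given as a unit quaternion [w, x, y, z].
In Python, from plant import manip, vision, order gives the robot as it stands.
- The arm moves only by the tool play_rows, never from a script. Its argument "steps" is a list that holds one entry, the list of rows, each a list of 6 numbers: the shift along the tool's x, y, z in mm, then the turn, a rotation vector about the tool's x, y, z in degrees. A call has 1 to 12 rows; each row is the pose to reach, as a shift and turn from the pose commanded when the call began, along the tool's axes at that moment; what a row does not reach only later rows make up. A row lasts 1/12 s, in which the tool goes at most 41.7 mm and 7.16 degrees, less where a joint would pass 70% of its speed; a pose out of reach is approached as far as the arm can. A call with a gripper value outside its range is refused whole. "claw" is the gripper's target within -1 to 1 (fully open at 1, half-way at 0, shut at -1), set as the call begins (left out, the last holds). The fingers move at their own pace and stop on an object; the grip force is fixed at half the most. Time passes only in rows, so rows that repeat a pose let the fingers close. It gives the time, the measured TCP pose, the force, the opening and the grip force at its end, in the units of the state.
- manip.state(): the state, without advancing time (a new reading comes with each control period).
- vision.grab_frame(name): name is "scene" or "top" or "wrist"; returns (picture, depth): 420x560x3 uint8, blue, green, red; 420x560 float32, m along the optical axis (not along the pixel's ray), 0 where there is no reading.
- vision.camera_info(name): a dict with "K" (3x3 intrinsics, pixels), "eye" and "orientation" of the camera in the world; the wrist camera has in their place "T_tool_cam" (4x4, takes a point from camera to tool coordinates, whose origin is the TCP and whose axes are the flange's). Camera axes: x right, y down, z forward; pixel columns grow to the right and rows downward; lengths in m; the calibration is good to about 2 mm. A picture is of the moment at which its call begins: read the wrist's pose just before it. camera_info takes no time and is no camera call.
- order.job_done(): hands the job in; it is judged then, once.
The state is a dict: "time": time; "joint_pos": joint angles; "joint_vel": joint speeds; "joint_efforts": joint torques, N m; "tool_pos": TCP position; "tool_rot": TCP orientation; "contact_force": force on the tool from outside, world axes, zero at the start; "ft_torque": the same for the moment, N m; "gripper_width": opening from 0.0 (shut) to 1.0 (fully open); "grasp_force": force on a finger pad.
Only numpy, scipy, OpenCV 4.12 (cv2) and the standard library are available. Lean on these libraries where they do the work, as an engineer would, in place of code of your own. Each camera call takes 0.05 s, during which the arm holds its last target. There are 200 camera calls.

## Task

On the grey mixer control box, push the dial round by its upright fin until the dial's index line lines up with the line on the sliding marker at the edge of the scale; either way round will do. Only then press the round button fully down with a fingertip and let it go. Do this by gentle pushing only: grip nothing, do not lift or shift the box, leave the marker and the square key alone, and leave the things standing round the box where they are.

Things in the scene. Friction and masses are not known exactly. Their poses are not given: they have to be found in the camera images.
- control_box: Loose grey box, 3 kg, on rubber feet, 200 (x) x 270 (y) x 60 mm high. Origin: centre of its underside; z up. Seen from the robot, the dial is at the left (+y, axis 37 mm from the middle), the two keys at the right (98 mm from the middle): the round button nearer the robot (x = -45 mm), the square key farther (x = +45 mm).
- dial: Aluminium dial, radius 70 mm, 12 mm thick; turns endlessly both ways about z through its origin (centre of its underside, on the box's top). Stays where left (0.07 N m to turn, about 2 N at the fin). On its face one black radial fin, 10 mm thick, 14 to 54 mm from the axis along the dial's -x, top 39 mm above the origin. A black index line 3.5 mm wide runs from the fin to the rim.
- index_line (a point): Outer end of the dial's index line, 71 mm from the dial's axis, at the height of the dial's face (72 mm above the bench). Turns with the dial.
- fin_mid (a point): Centre of the dial's fin, 34 mm from the dial's axis, half-way up the fin (13.5 mm below its top and above the dial's face). Turns with the dial.
- marker_line (a point): Where the index line's end must come: 71 mm from the dial's axis on the line of the sliding marker, at the height of the dial's face. The marker is a small stiff steel tab (11 x 10 mm, 8 mm high) with a black line, on a thin steel ring outside the fixed 10-degree scale, 83 to 94 mm from the axis.
- round_button_top (a point): Centre of the top of the round button, 30 mm across, in a black housing; spring-loaded, goes down 6 mm, fully down at 5 N, and comes back when released.
- round_button (a joint): Travel of the round button: 0 up, 0.006 m fully down.
- square_top (a point): Centre of the top of the square key (26 x 26 mm), spring-loaded, 16 mm above the box's top; not to be pressed.
- square_key (a joint): Travel of the square key: 0 up, 0.006 m fully down.
- beaker_100: Bystander: small glass beaker, 55 mm across, 68 mm high, to the right of the box; origin at its underside.
- sample_jar: Bystander: small jar with a screw lid, 52 mm across, 60 mm high, near the box; origin at its underside.
- stopper_2: Bystander: grey rubber stopper, 34 mm across, 30 mm high, near the box; origin at its underside.
- dropper_bottle: Bystander: small amber dropper bottle, 38 mm across, 85 mm high, near the box; origin at its underside.
- pipette_bulb: Bystander: rubber pipette bulb, 51 mm across, 85 mm high, near the box; origin at its underside.

How it is judged:
By the outcome, as a careful person would: the job done as asked, in the order asked, and still so for the second after the job is handed in, with the robot touching nothing.
It also fails if it takes over 54 s, if anything falls off the work surface, if the arm or the gripper's body presses on something with over 40 N, if the wrist force passes 120 N, or if a joint passes its speed limit or range.

## Working session

There is one attempt and no reset: what is moved stays moved. The work goes in short steps, Python scripts to look and compute and a tool call to move; the robot and the scene stay as the last step left them, time stands still between calls to the robot, and variables do not carry over. Pictures are saved under pics/ and viewed, at most 11 in all, crops included, and the job is handed in when it is done.

Besides the shell and the picture viewer there is one more tool, called after "Call:" as a command line: name --argument value ..., lists and objects as JSON in quotes. play_rows: Moves the arm, as the interface text tells. Its arguments: {"type":"object","properties":{"steps":{"type":"array"},"claw":{"type":"number"}},"required":["steps"]}

```bash
mkdir -p pics
cat > h.py <<'E'
import numpy as np, cv2
from plant import manip, vision, order
from scipy.spatial.transform import Rotation as R
def Rq(q): return R.from_quat(np.r_[q[1:],q[0]]).as_matrix()
def campose(n):
    i=vision.camera_info(n); K=np.array(i["K"])
    if n=="wrist":
        s=manip.state(); T=np.eye(4);T[:3,:3]=Rq(s["tool_rot"]);T[:3,3]=s["tool_pos"]
        T=T@np.array(i["T_tool_cam"])
    else:
        T=np.eye(4);o=np.array(i["orientation"]);T[:3,:3]=Rq(o) if o.size==4 else o;T[:3,3]=i["eye"]
    return K,T
def look(n,f=None):
    K,T=campose(n); im,d=vision.grab_frame(n)
    if f: cv2.imwrite(f"pics/{f}.png",im); np.savez(f"pics/{f}.npz",im=im,d=d,K=K,T=T)
    return im,d,K,T
def atz(K,T,u,v,z):
    r=T[:3,:3]@np.linalg.solve(K,[u,v,1]); e=T[:3,3]; return e+r*(z-e[2])/r[2]
def pix(K,T,p):
    c=T[:3,:3].T@(np.array(p)-T[:3,3]); q=K@c; return q[:2]/q[2]
E
python3 - <<'E'
from h import *
for n in("top","scene"):
    im,d,K,T=look(n,n); print(n,K.tolist(),T.round(3).tolist())
print(manip.state())
E
```

```text
top [[487.8157309315137, 0.0, 278.28278752484584], [0.0, 487.8157309315137, 216.6662421900975], [0.0, 0.0, 1.0]] [[0.009, -0.997, 0.074, 0.478], [-1.0, -0.008, 0.009, 0.144], [-0.009, -0.074, -0.997, 1.15], [0.0, 0.0, 0.0, 1.0]]
scene [[433.339713523238, 0.0, 278.4961094648779], [0.0, 433.339713523238, 215.7429440232393], [0.0, 0.0, 1.0]] [[0.547, -0.512, 0.662, 0.024], [-0.837, -0.343, 0.426, -0.201], [0.009, -0.787, -0.616, 0.593], [0.0, 0.0, 0.0, 1.0]]
{'time': 0.1, 'joint_pos': array([ 1.11498149e+00,  5.33065205e-02,  1.61415987e+00, -1.41349810e-05,
        1.47600303e+00, -1.19025987e-01]), 'joint_vel': array([-1.61604483e-03,  5.36858298e-05, -1.39438427e-03, -4.96311957e-04,
       -1.08178031e-03,  2.91170106e-04]), 'joint_efforts': array([ 9.81442895e-05, -3.94905818e+01, -3.71362638e+01, -1.89361367e-04,
        3.90054789e-03, -4.66553900e-06]), 'tool_pos': array([0.20630394, 0.58936937, 0.23017434]), 'tool_rot': array([-2.59266195e-04,  1.67598959e-01,  9.85854811e-01, -9.01884905e-04]), 'contact_force': array([ 0.13956634, -0.05801705,  0.25430674]), 'ft_torque': array([-0.00673109,  0.03050561,  0.00444363]), 'grasp_force': 0.0, 'gripper_width': 0.9988884076778755}
```

View pics/top.png

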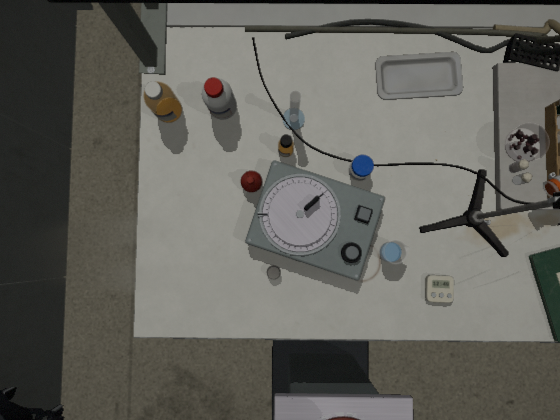

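View pics/scene.png

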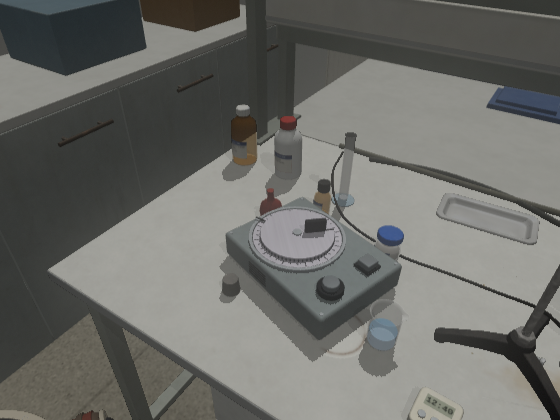

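The top view shows the dial centre near (300,214), the fin pointing up-right to about (326,192), and the marker near (262,214). The round button is at (351,253) and the square key at (364,213). I'll enlarge this area.

Run:
```python
from h import *
z=np.load("pics/top.npz");im=z["im"]
c=cv2.resize(im[150:290,235:410],None,fx=4.5,fy=4.2,interpolation=cv2.INTER_CUBIC)
c=cv2.resize(im[155:285,235:405],None,fx=4.5,fy=4.5,interpolation=cv2.INTER_CUBIC)
cv2.imwrite("pics/topc.png",np.clip(c*1.5,0,255).astype(np.uint8))
K,T=z["K"],z["T"]
for n,u,v,h in[("dial",300,214,.072),("fin tip",318,197,.099),("idx",326,192,.072),("mark",262,214,.068),("round",351,253,.076),("sq",364,213,.076),("c1",276,163,.06),("c2",384,196,.06),("c3",359,278,.06),("c4",248,242,.06)]: print(n,atz(K,T,u,v,h).round(4))
```

```text
dial [0.5651 0.106  0.072 ]
fin tip [0.6002 0.0682 0.099 ]
idx [0.6146 0.0485 0.072 ]
mark [0.5647 0.1904 0.068 ]
round [ 0.4798 -0.0061  0.076 ]
sq [ 0.5681 -0.035   0.076 ]
c1 [0.6812 0.1604 0.06  ]
c2 [ 0.6081 -0.0826  0.06  ]
c3 [ 0.4247 -0.026   0.06  ]
c4 [0.5024 0.2214 0.06  ]
```

View pics/topc.png

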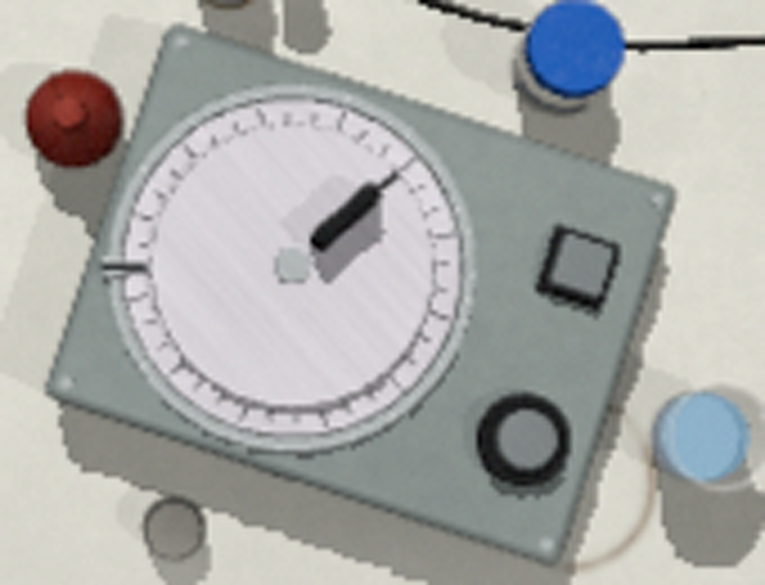

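The crop confirms it: the box is yawed about -17°, the index points to about -48° in the world, and the marker is near +90°. I'll go above the dial with the fingers shut and the tool yaw ready for pushing with its +x face.

```bash
cat >> h.py <<'E'
def goto(p,yaw):
    "shift (mm) and turn (deg) in tool axes from the measured pose to p, tool x at yaw deg, tool down"
    s=manip.state(); A=Rq(s["tool_rot"]); y=np.radians(yaw); c,n=np.cos(y),np.sin(y)
    B=np.array([[c,n,0],[n,-c,0],[0,0,-1]])
    print("t",s["time"],"row",(A.T@(np.array(p)-s["tool_pos"])*1e3).round(1),np.degrees(R.from_matrix(A.T@B).as_rotvec()).round(1))
E
python3 - <<'E'
from h import *
print(np.array(vision.camera_info("wrist")["T_tool_cam"]).round(3).tolist())
goto([.53,.09,.30],42)
E
```

```text
[[-0.0, -0.95, -0.312, 0.079], [1.0, -0.0, 0.0, 0.001], [-0.0, -0.312, 0.95, -0.144], [0.0, 0.0, 0.0, 1.0]]
t 0.1 row [-470.5 -364.5  -69.2] [-1.000e-01  1.000e-01  1.187e+02]
```

Call:
play_rows --steps '[[[-470, -364, -69, 0, 0, 118], [-470, -364, -69, 0, 0, 118], [-470, -364, -69, 0, 0, 118], [-470, -364, -69, 0, 0, 118], [-470, -364, -69, 0, 0, 118], [-470, -364, -69, 0, 0, 118], [-470, -364, -69, 0, 0, 118], [-470, -364, -69, 0, 0, 118], [-470, -364, -69, 0, 0, 118], [-470, -364, -69, 0, 0, 118], [-470, -364, -69, 0, 0, 118], [-470, -364, -69, 0, 0, 118]]]' --claw -1

```text
time: 1.1
tool_pos: [0.4771, 0.1711, 0.2888]
tool_rot: [-0.0, 0.797, 0.605, -0.0]
contact_force: [1.6, 1.2, 0.4]
gripper_width: -0.003
grasp_force: 0.0
```

Run:
```python
from h import *
goto([.53,.09,.30],42); print(manip.state()["tool_pos"])
```

```text
t 1.1 row [-63.9  72.8 -11.2] [-0.   0.  32.4]
[0.4770781  0.17111431 0.28881965]
```

Call:
play_rows --steps '[[[-50, 60, -10, 0, 0, 30], [-50, 60, -10, 0, 0, 30], [-50, 60, -10, 0, 0, 30], [-50, 60, -10, 0, 0, 30], [-50, 60, -10, 0, 0, 30], [-50, 60, -10, 0, 0, 30], [-50, 60, -10, 0, 0, 30], [-50, 60, -10, 0, 0, 30]]]'

```text
time: 1.77
tool_pos: [0.5211, 0.1095, 0.2988]
tool_rot: [-0.0, 0.924, 0.382, -0.0]
contact_force: [0.3, -0.1, -0.7]
gripper_width: -0.001
grasp_force: 0.0
```

Run:
```python
from h import *
im,d,K,T=look("wrist","w1")
cv2.imwrite("pics/w1b.png",np.clip(cv2.resize(im,(800,600))*1.4,0,255).astype(np.uint8))
goto([.53,.09,.30],42)
for n,p in [("dial",[.565,.104,.072]),("mark",[.565,.19,.068]),("round",[.482,-.009,.074])]: print(n,pix(K,T,p))
```

```text
t 1.8167 row [-7.5 20.1 -1.2] [-0.   0.   2.9]
dial [323.46649639 144.9118177 ]
mark [259.71904093  78.95082821]
round [339.70272901 273.79145377]
```

View pics/w1b.png

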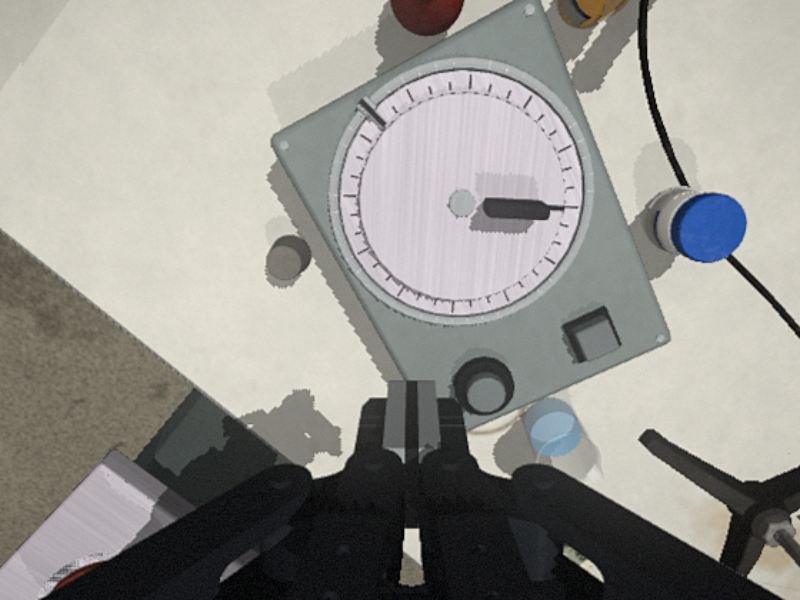

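The wrist view (800-pixel scale) shows the dial centre at (462,204), the index end at (578,208), the marker tab at (372,112) with its line pointing at the dial, and the round button at (487,392).

Run:
```python
from h import *
z=np.load("pics/w1.npz");K,T=z["K"],z["T"];f=.7
c=atz(K,T,462*f,204*f,.075)
i=atz(K,T,578*f,208*f,.072); m1=atz(K,T,361*f,101*f,.069); m2=atz(K,T,384*f,125*f,.07)
b=atz(K,T,487*f,392*f,.076); q=atz(K,T,598*f,336*f,.076)
corn=[atz(K,T,u*f,v*f,.06) for u,v in[(274,141),(541,0),(666,338)]]
for n,p in zip("c i m1 m2 b q".split(),(c,i,m1,m2,b,q)): print(n,p.round(4),np.linalg.norm((p-c)[:2]).round(4),np.degrees(np.arctan2(*(p-c)[1::-1])).round(1))
print(np.round(corn,4))
print(z["d"][int(392*f),int(487*f)], [ (T@np.r_[np.linalg.solve(K,[u*f,v*f,1])*z["d"][int(v*f),int(u*f)],1])[:3].round(4) for u,v in((487,392),(598,336),(420,260),(372,112),(462,204))])
```

```text
c [0.5665 0.106  0.075 ] 0.0 0.0
i [0.6203 0.0476 0.072 ] 0.0795 -47.4
m1 [0.5657 0.1995 0.069 ] 0.0935 90.5
m2 [0.5656 0.1787 0.07  ] 0.0726 90.7
b [ 0.4829 -0.0095  0.076 ] 0.1425 -125.9
q [ 0.5707 -0.0333  0.076 ] 0.1394 -88.3
[[ 0.5052  0.2246  0.06  ]
 [ 0.6887  0.161   0.06  ]
 [ 0.6058 -0.0799  0.06  ]]
0.40015668 [array([ 0.4848, -0.0062,  0.0829]), array([ 0.5707, -0.0331,  0.0764]), array([0.5189, 0.0983, 0.0733]), array([0.5659, 0.1897, 0.0714]), array([0.5665, 0.106 , 0.0749])]
```

Run:
```python
from h import *
goto([.570,.0572,.13],42.6);goto([.570,.0572,.081],42.6)
```

```text
t 1.8167 row [ -2.3  71.6 168.8] [-0.   0.   2.3]
t 1.8167 row [ -2.3  71.6 217.8] [-0.   0.   2.3]
```

Call:
play_rows --steps '[[[-2, 36, 40, 0, 0, 2.3], [-2, 71.5, 80, 0, 0, 2.3], [-2, 71.5, 120, 0, 0, 2.3], [-2, 71.5, 150, 0, 0, 2.3], [-2, 71.5, 170, 0, 0, 2.3], [-2, 71.5, 182, 0, 0, 2.3], [-2, 71.5, 194, 0, 0, 2.3], [-2, 71.5, 204, 0, 0, 2.3], [-2, 71.5, 212, 0, 0, 2.3], [-2, 71.5, 217, 0, 0, 2.3], [-2, 71.5, 217, 0, 0, 2.3], [-2, 71.5, 217, 0, 0, 2.3]]]'

```text
time: 2.82
tool_pos: [0.571, 0.057, 0.0829]
tool_rot: [0.0, 0.932, 0.362, 0.001]
contact_force: [0.2, -0.1, -1.1]
gripper_width: 0.003
grasp_force: 0.0
```

Run:
```python
from h import *
im,d,K,T=look("wrist","w2")
cv2.imwrite("pics/w2b.png",np.clip(im*1.4,0,255).astype(np.uint8))
goto([.570,.0572,.081],42.6)
# arc: rows for pushing, dial axis fixed in tool frame
s=manip.state();c=np.array([.5665,.1055,.081])
print((Rq(s["tool_rot"]).T@(c-s["tool_pos"])*1e3).round(1))
```

```text
t 2.8667 row [-0.7 -0.9  2.2] [ 0.1 -0.1 -0.1]
[ 29.4 -38.9   2.2]
```

View pics/w2b.png

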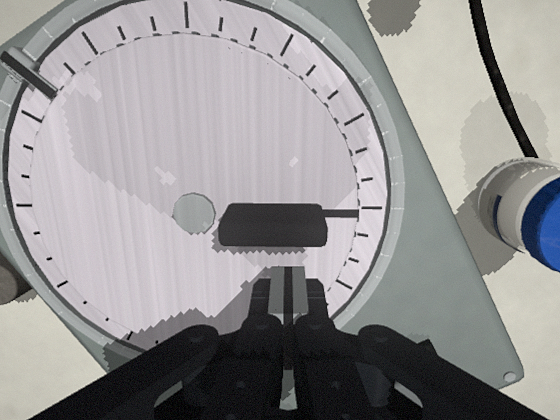

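The fin (220–328, 205–245) sits squarely in front of the shut fingers at (288,270). The marker is at upper left, around (30,72). Now I'll make contact.

Call:
play_rows --steps '[[[3, 0, 0, 0, 0, 0], [6, 0, 0, 0, 0, 0], [9, 0, 0, 0, 0, 0], [11, 0, 0, 0, 0, 0], [12, 0, 0, 0, 0, 0], [13, 0, 0, 0, 0, 0], [13, 0, 0, 0, 0, 0]]]'

```text
time: 3.45
tool_pos: [0.58, 0.0658, 0.0819]
tool_rot: [-0.0, 0.932, 0.362, -0.0]
contact_force: [-0.4, 1.0, -0.0]
gripper_width: 0.002
grasp_force: 0.0
```

Call:
play_rows --steps '[[[2.1, 0.8, 0, 0, 0, -3], [4.2, 1.5, 0, 0, 0, -6], [6.3, 2.0, 0, 0, 0, -9], [8.5, 2.5, 0, 0, 0, -12], [10.6, 2.8, 0, 0, 0, -15], [12.8, 3.0, 0, 0, 0, -18], [15.0, 3.1, 0, 0, 0, -21], [17.2, 3.1, 0, 0, 0, -24], [19.5, 3.0, 0, 0, 0, -27], [21.6, 2.8, 0, 0, 0, -30], [23.8, 2.4, 0, 0, 0, -33], [26, 2, 0, 0, 0, -36]]]'

```text
time: 4.45
tool_pos: [0.6006, 0.081, 0.0818]
tool_rot: [0.001, 0.774, 0.633, -0.0]
contact_force: [0.5, -2.5, -0.7]
gripper_width: -0.004
grasp_force: 1.0
```

Run:
```python
from h import *
im,d,K,T=look("wrist","w3")
cv2.imwrite("pics/w3b.png",np.clip(im*1.4,0,255).astype(np.uint8))
s=manip.state();c=np.array([.5665,.1055,.081]);A=Rq(s["tool_rot"])
print((A.T@(c-s["tool_pos"])*1e3).round(1),s["contact_force"],np.degrees(np.arctan2(A[1,0],A[0,0])),s["tool_pos"])
```

```text
[ 16.9 -38.2   0.8] [ 0.62128283 -1.00284944 -0.46728828] 78.69181392220051 [0.60068869 0.08142616 0.08187512]
```

View pics/w3b.png

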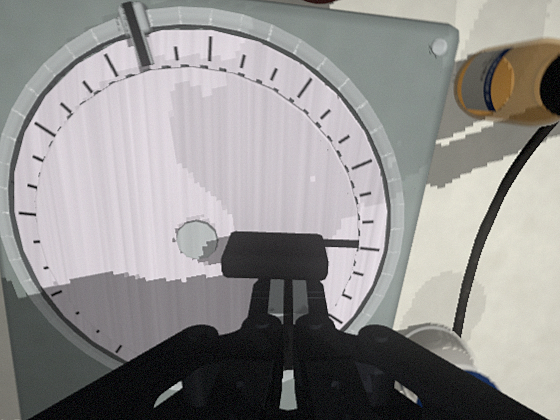

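The dial is following the finger cleanly: the index is now level at (360,243), and the marker line runs from (130,8) to (148,68). I'll repeat the same arc.

Call:
play_rows --steps '[[[2.1, 0.8, 0, 0, 0, -3], [4.2, 1.5, 0, 0, 0, -6], [6.3, 2.0, 0, 0, 0, -9], [8.5, 2.5, 0, 0, 0, -12], [10.6, 2.8, 0, 0, 0, -15], [12.8, 3.0, 0, 0, 0, -18], [15.0, 3.1, 0, 0, 0, -21], [17.2, 3.1, 0, 0, 0, -24], [19.5, 3.0, 0, 0, 0, -27], [21.6, 2.8, 0, 0, 0, -30], [23.8, 2.4, 0, 0, 0, -33], [26, 2, 0, 0, 0, -36]]]'

```text
time: 5.5
tool_pos: [0.6081, 0.1064, 0.082]
tool_rot: [0.001, 0.541, 0.841, 0.0]
contact_force: [1.5, -1.4, -0.5]
gripper_width: 0.002
grasp_force: 1.0
```

Call:
play_rows --steps '[[[2.1, 0.8, 0, 0, 0, -3], [4.2, 1.5, 0, 0, 0, -6], [6.3, 2.0, 0, 0, 0, -9], [8.5, 2.5, 0, 0, 0, -12], [10.6, 2.8, 0, 0, 0, -15], [12.8, 3.0, 0, 0, 0, -18], [15.0, 3.1, 0, 0, 0, -21], [17.2, 3.1, 0, 0, 0, -24], [19.5, 3.0, 0, 0, 0, -27], [21.6, 2.8, 0, 0, 0, -30], [23.8, 2.4, 0, 0, 0, -33], [26, 2, 0, 0, 0, -36]]]'

```text
time: 6.5
tool_pos: [0.5993, 0.1313, 0.0822]
tool_rot: [0.001, 0.254, 0.967, 0.0]
contact_force: [1.9, -0.1, -1.7]
gripper_width: -0.001
grasp_force: 1.0
```

Run:
```python
from h import *
im,d,K,T=look("wrist","w4")
cv2.imwrite("pics/w4b.png",np.clip(im*1.4,0,255).astype(np.uint8))
s=manip.state();c=np.array([.5665,.1055,.081]);A=Rq(s["tool_rot"])
print((A.T@(c-s["tool_pos"])*1e3).round(1),s["contact_force"],np.degrees(np.arctan2(A[1,0],A[0,0])),s["tool_pos"])
```

```text
[ 15.5 -38.7   1.1] [1.9092334  0.28348565 0.09301629] 150.64254042831436 [0.59894626 0.13162082 0.08214377]
```

View pics/w4b.png

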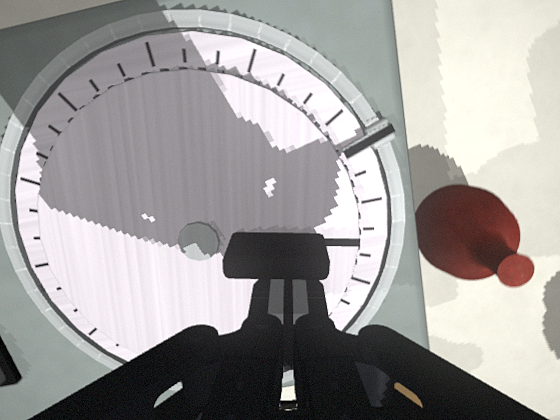

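The index line is at (330–358, 242) and the marker line runs from (345,152) to (393,127). I'll work out the remaining angle.

```bash
cat > ang.py <<'E'
from h import *
def angs(K,T,c,idx,mk):
    for n,l,zz in(("idx",idx,.072),("mk",mk,.0715)):
        for u,v in l:
            p=atz(K,T,u,v,zz)-c; print(n,np.hypot(*p[:2]).round(4),np.degrees(np.arctan2(p[1],p[0])).round(2))
E
python3 - <<'E'
from ang import *
z=np.load("pics/w4.npz");K,T=z["K"],z["T"]
c=atz(K,T,198,238.5,.0745);print(c)
angs(K,T,c,[(335,242),(358,242)],[(346,153),(370,139),(393,126.5)])
z=np.load("pics/w3.npz");c=atz(z["K"],z["T"],195,240,.0745);print(c)
E
```

```text
[0.56566642 0.10713594 0.0745    ]
idx 0.0594 57.89
idx 0.0695 58.27
mk 0.0722 90.76
mk 0.0832 90.86
mk 0.0933 90.74
[0.56584592 0.10658384 0.0745    ]
```

Call:
play_rows --steps '[[[2.1, 0.8, 0, 0, 0, -3], [4.2, 1.5, 0, 0, 0, -6], [6.3, 2.0, 0, 0, 0, -9], [8.5, 2.5, 0, 0, 0, -12], [10.6, 2.8, 0, 0, 0, -15], [12.8, 3.0, 0, 0, 0, -18], [15.0, 3.1, 0, 0, 0, -21], [17.2, 3.1, 0, 0, 0, -24], [18.7, 3.1, 0, 0, 0, -26], [19.5, 3.0, 0, 0, 0, -27], [20.2, 3, 0, 0, 0, -28], [20.2, 3, 0, 0, 0, -28]]]'

```text
time: 7.55
tool_pos: [0.5828, 0.1441, 0.0822]
tool_rot: [0.0, 0.014, 1.0, 0.0]
contact_force: [1.8, 1.5, -0.5]
gripper_width: 0.005
grasp_force: 0.8
```

Run:
```python
from h import *
im,d,K,T=look("wrist","w5")
cv2.imwrite("pics/w5b.png",np.clip(cv2.resize(im[160:320,180:420],None,fx=3.3,fy=3.3,interpolation=cv2.INTER_CUBIC)*1.4,0,255).astype(np.uint8))
s=manip.state();A=Rq(s["tool_rot"])
print(s["time"],s["contact_force"],np.degrees(np.arctan2(A[1,0],A[0,0])),s["tool_pos"])
```

```text
7.6 [2.05306285 0.39352576 0.41856688] 178.40211752632575 [0.58275847 0.14400319 0.08214444]
```

View pics/w5b.png

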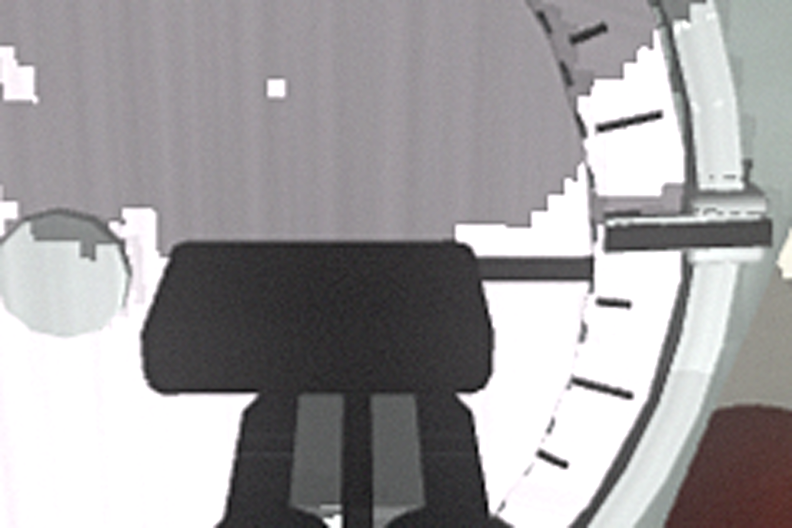

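The index line (crop y≈269, ending at x=593) is still just short of the marker line (605,238)–(770,232).

Run:
```python
from ang import *
z=np.load("pics/w5.npz");K,T=z["K"],z["T"]
g=lambda u,v:(180+(u+.5)/3.3-.5,160+(v+.5)/3.3-.5)
c=atz(K,T,*g(65,274),.0745);print(c)
angs(K,T,c,[g(488,269.5),g(590,269.5)],[g(607,238),g(690,235),g(768,232)])
# circle-based centre: fin axis and slopes independent of c
for a,b,h in((g(485,269.5),g(592,269.5),.072),(g(607,238),g(768,232),.0715)):
    d=atz(K,T,*b,h)-atz(K,T,*a,h);print(np.degrees(np.arctan2(d[1],d[0])))
```

```text
[0.56676617 0.10694636 0.0745    ]
idx 0.0556 87.97
idx 0.0692 88.06
mk 0.0714 91.52
mk 0.0823 91.4
mk 0.0926 91.33
88.40055400752945
90.69572727338836
```

Call:
play_rows --steps '[[[0.7, 0.3, 0, 0, 0, -1], [1.4, 0.5, 0, 0, 0, -2], [2.1, 0.8, 0, 0, 0, -3], [2.1, 0.8, 0, 0, 0, -3], [2.1, 0.8, 0, 0, 0, -3]]]'

```text
time: 8.02
tool_pos: [0.5805, 0.1448, 0.0821]
tool_rot: [0.0, -0.013, 1.0, 0.0]
contact_force: [1.3, 1.2, 0.8]
gripper_width: 0.003
grasp_force: 0.9
```

Run:
```python
from h import *
im,d,K,T=look("wrist","w6")
cv2.imwrite("pics/w6b.png",np.clip(cv2.resize(im[160:320,180:420],None,fx=3.3,fy=3.3,interpolation=cv2.INTER_CUBIC)*1.4,0,255).astype(np.uint8))
for u in range(330,420,8):
    col=im[215:255,u].mean(1)
    k=np.argmin(col); w=np.clip(130-col,0,None)*(abs(np.arange(40)-k)<7)
    v=215+(w*np.arange(40)).sum()/max(w.sum(),1)
    P=(T@np.r_[np.linalg.solve(K,[u,v,1])*d[int(round(v)),u],1])[:3]
    print(u,v.round(2),col.min().round(),P.round(4))
```

```text
330 241.04 40.0 [0.5648 0.1633 0.0732]
338 241.09 40.0 [0.5642 0.1666 0.0746]
346 241.08 37.0 [0.5645 0.1702 0.0737]
354 241.09 40.0 [0.5645 0.1737 0.0735]
362 232.23 87.0 [0.564  0.179  0.0638]
370 235.18 54.0 [0.5635 0.1816 0.0685]
378 241.06 42.0 [0.5656 0.1851 0.07  ]
386 238.94 50.0 [0.5648 0.1887 0.0692]
394 241.05 42.0 [0.5655 0.1923 0.0698]
402 240.52 46.0 [0.565  0.1956 0.0704]
410 240.53 49.0 [0.5654 0.1996 0.0691]
418 236.05 103.0 [0.5672 0.2068 0.0588]
```

View pics/w6b.png

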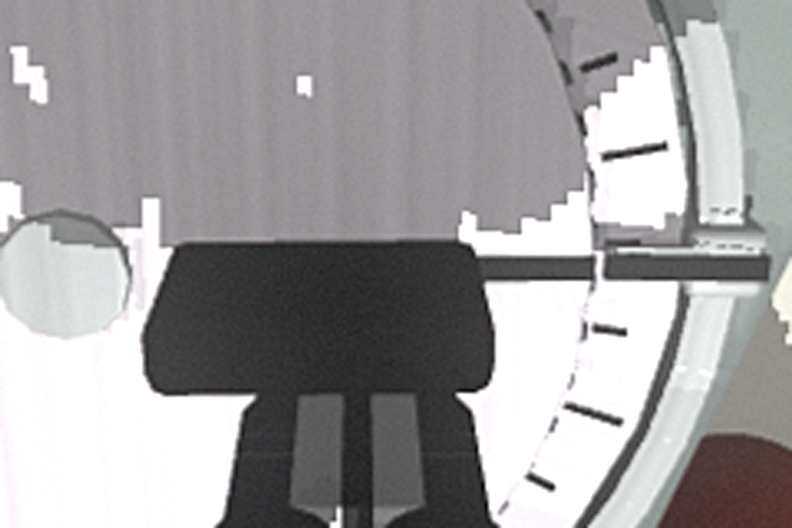

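In the image the two lines are collinear (y≈268). But the marker's surface is a few mm lower than the dial face and this view is oblique, so there may be about 1° of parallax. I'll back off, rise, and check from directly overhead.

Call:
play_rows --steps '[[[-3, 0, 0, 0, 0, 0], [-8, 0, 0, 0, 0, 0], [-15, 0, 0, 0, 0, 0], [-15, 0, -20, 0, 0, 0], [-20, 0, -50, 0, 0, 0], [-40, 0, -80, 0, 0, 0], [-65, 0, -110, 0, 0, 0], [-65, 0, -110, 0, 0, 0], [-65, 0, -110, 0, 0, 0], [-65, 0, -110, 0, 0, 0]]]'

```text
time: 8.9
tool_pos: [0.6452, 0.1462, 0.191]
tool_rot: [-0.001, -0.013, 1.0, -0.0]
contact_force: [-0.5, 0.9, -0.4]
gripper_width: -0.005
grasp_force: 0.0
```

```bash
cat > m.py <<'E'
from h import *
import sys
im,d,K,T=look("wrist",sys.argv[1]); print(T[:3,3],manip.state()["tool_pos"])
g=im.mean(2)
for y in np.arange(.155,.202,.003):
    z=.072 if y<.178 else .069
    a=pix(K,T,[.558,y,z]);b=pix(K,T,[.574,y,z]);n=160
    t=np.linspace(0,1,n);px=(a+(b-a)*t[:,None]).astype(np.float32)
    v=cv2.remap(g.astype(np.float32),px[:,0],px[:,1],cv2.INTER_LINEAR).ravel()
    k=np.argmin(cv2.blur(v[:,None],(1,15)).ravel()); thr=(v[k]+np.median(v))/2
    w=np.clip(thr-v,0,None)*(abs(np.arange(n)-k)<30)
    x=.558+.016*(w*t).sum()/w.sum()
    print(y.round(3),(x*1e3).round(2),v[k].round(),np.median(v).round())
E
python3 m.py w7
python3 - <<'E'
import numpy as np,cv2
from h import *
z=np.load("pics/w7.npz");u,v=pix(z["K"],z["T"],[.5655,.16,.072]).astype(int);print(u,v)
y0=max(v-75,0);x0=max(u-130,0)
cv2.imwrite("pics/w7b.png",np.clip(cv2.resize(z["im"][y0:y0+150,x0:x0+240],None,fx=3.3,fy=3.3,interpolation=cv2.INTER_CUBIC)*1.4,0,255).astype(np.uint8))
E
```

```text
[0.56639481 0.14478799 0.33462327] [0.6443999  0.14617347 0.18990227]
0.155 569.61 34.0 39.0
0.158 569.52 34.0 38.0
0.161 561.2 26.0 38.0
0.164 564.78 37.0 134.0
0.167 564.69 39.0 136.0
0.17 564.59 36.0 137.0
0.173 564.49 37.0 138.0
0.176 564.45 40.0 105.0
0.179 565.61 41.0 136.0
0.182 565.53 38.0 145.0
0.185 565.58 38.0 145.0
0.188 565.57 35.0 112.0
0.191 565.53 33.0 95.0
0.194 565.46 36.0 111.0
0.197 565.4 30.0 101.0
0.2 565.25 26.0 93.0
310 86
```

View pics/w7b.png

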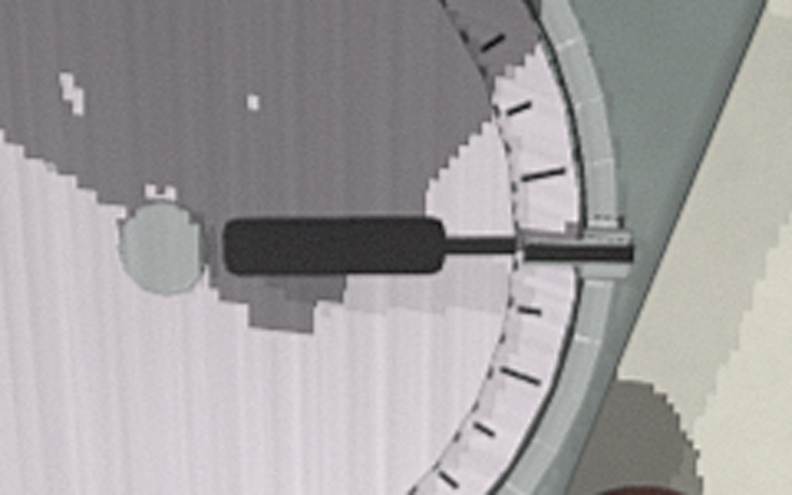

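From directly overhead the index (x=564.4 mm at the rim) is past the marker line (565.6 mm) by about 1.2 mm, or roughly 1°. I'll nudge it back from the fin's other side.

Run:
```python
from h import *
goto([.535,.145,.19],180.8);goto([.535,.145,.082],180.8)
```

```text
t 8.95 row [109.4   1.6   0.3] [-0.  -0.2  0.7]
t 8.95 row [109.    1.6 108.3] [-0.  -0.2  0.7]
```

Call:
play_rows --steps '[[[35, 1, 0, 0, 0, 0.7], [70, 1.5, 0, 0, 0, 0.7], [109, 1.5, 0, 0, 0, 0.7], [109, 1.5, 20, 0, 0, 0.7], [109, 1.5, 45, 0, 0, 0.7], [109, 1.5, 70, 0, 0, 0.7], [109, 1.5, 88, 0, 0, 0.7], [109, 1.5, 100, 0, 0, 0.7], [109, 1.5, 106, 0, 0, 0.7], [109, 1.5, 108, 0, 0, 0.7], [109, 1.5, 108, 0, 0, 0.7], [109, 1.5, 108, 0, 0, 0.7]]]'

```text
time: 9.95
tool_pos: [0.5373, 0.1452, 0.085]
tool_rot: [0.001, -0.007, 1.0, 0.0]
contact_force: [0.3, 0.2, -0.8]
gripper_width: -0.003
grasp_force: 0.0
```

```bash
python3 m.py w8 | awk 'NR==1||($1>.16&&$1<.19)'; python3 -c "
from h import *
goto([.551,.145,.082],180.8)"
```

```text
[0.4579212  0.14472565 0.22836732] [0.53749458 0.14523662 0.08534361]
0.161 571.22 24.0 31.0
0.164 572.33 26.0 31.0
0.167 572.68 27.0 32.0
0.17 571.86 27.0 89.0
0.173 572.69 28.0 159.0
0.176 573.14 26.0 87.0
0.179 565.85 40.0 93.0
0.182 573.09 26.0 69.0
0.185 571.83 29.0 67.0
0.188 571.78 31.0 51.0
t 10.0 row [-13.5  -0.4   3.4] [ 0.   0.1 -0. ]
```

Call:
play_rows --steps '[[[-4, 0, 0, 0, 0, 0], [-8, 0, 1, 0, 0, 0], [-10, 0, 2, 0, 0, 0], [-11.5, 0, 2, 0, 0, 0], [-12.5, 0, 2, 0, 0, 0], [-13, 0, 2, 0, 0, 0], [-13.5, 0, 2, 0, 0, 0], [-13.5, 0, 2, 0, 0, 0], [-13.5, 0, 2, 0, 0, 0]]]'

```text
time: 10.75
tool_pos: [0.5497, 0.1454, 0.0819]
tool_rot: [-0.0, -0.007, 1.0, 0.0]
contact_force: [-2.5, 0.0, 1.3]
gripper_width: 0.003
grasp_force: 0.9
```

```bash
python3 m.py w9 | awk 'NR==1||($1>.16&&$1<.19)'
```

```text
[0.47068334 0.14488479 0.22539041] [0.54971882 0.14537168 0.08185225]
0.161 572.41 34.0 38.0
0.164 570.42 31.0 51.0
0.167 567.58 49.0 179.0
0.17 567.55 48.0 181.0
0.173 567.52 50.0 181.0
0.176 567.51 43.0 106.0
0.179 566.26 40.0 101.0
0.182 565.22 51.0 102.0
0.185 566.15 52.0 110.0
0.188 566.1 53.0 100.0
```

```bash
sed -i 's/^im,d,K,T=look.*/if len(sys.argv)>2:\n    q=np.load(f"pics\/{sys.argv[1]}.npz");im,K,T=q["im"],q["K"],q["T"]\nelse: im,d,K,T=look("wrist",sys.argv[1])/' m.py; python3 m.py w6 old | awk 'NR==1||($1>.16&&$1<.19)'
```

```text
0.155 572.06 35.0 38.0
0.161 569.38 39.0 43.0
0.164 565.43 53.0 180.0
0.167 565.39 53.0 185.0
0.17 565.27 55.0 187.0
0.173 565.19 58.0 189.0
0.176 565.01 52.0 117.0
0.179 565.54 52.0 119.0
0.182 565.14 58.0 155.0
0.185 566.01 60.0 172.0
0.188 566.02 58.0 118.0
```

The index is now about 1.2 mm short on the other side. I'll go back over the fin and nudge from the first side, stopping at tool x≈0.581.

Call:
play_rows --steps '[[[6, 0, 0, 0, 0, 0], [12, 0, 0, 0, 0, 0], [12, 0, -20, 0, 0, 0], [8, 0, -40, 0, 0, 0], [-20, 0, -45, 0, 0, 0], [-47, 0, -45, 0, 0, 0], [-47, 0, -45, 0, 0, 0], [-47, 0, -25, 0, 0, 0], [-47, 0, -10, 0, 0, 0], [-47, 0, -2, 0, 0, 0], [-47, 0, 0, 0, 0, 0], [-47, 0, 0, 0, 0, 0]]]'

```text
time: 11.8
tool_pos: [0.5959, 0.1458, 0.0811]
tool_rot: [-0.001, -0.007, 1.0, -0.0]
contact_force: [0.7, -0.2, -0.3]
gripper_width: -0.001
grasp_force: 0.0
```

```bash
python3 m.py w10 | awk 'NR==1||($1>.16&&$1<.19)'; python3 -c "
from h import *
goto([.5818,.145,.082],180.8)"
```

```text
0.155 564.36 35.0 38.0
0.161 568.08 39.0 45.0
0.164 567.32 41.0 100.0
0.167 567.39 43.0 100.0
0.17 567.41 45.0 107.0
0.173 567.31 47.0 113.0
0.176 567.32 42.0 96.0
0.179 566.22 44.0 146.0
0.182 566.07 55.0 161.0
0.185 566.1 55.0 183.0
0.188 566.11 54.0 120.0
t 11.85 row [14.9 -0.7  0.2] [-0.  0. -0.]
```

Call:
play_rows --steps '[[[4, 0, 0, 0, 0, 0], [8, 0, 0, 0, 0, 0], [11, 0, 0, 0, 0, 0], [12.5, 0, 0, 0, 0, 0], [13.5, 0, 0, 0, 0, 0], [14.2, 0, 0, 0, 0, 0], [14.2, 0, 0, 0, 0, 0], [14.2, 0, 0, 0, 0, 0]]]'

```text
time: 12.52
tool_pos: [0.5828, 0.1457, 0.082]
tool_rot: [0.0, -0.007, 1.0, 0.0]
contact_force: [0.0, 0.6, -0.7]
gripper_width: -0.003
grasp_force: 0.0
```

```bash
python3 m.py w11 | awk 'NR==1||($1>.16&&$1<.19)'; python3 -c "
from h import *
goto([.5818,.145,.082],180.8)"
```

```text
0.155 569.04 36.0 38.0
0.161 570.32 40.0 46.0
0.164 567.34 53.0 119.0
0.167 567.29 54.0 113.0
0.17 567.33 57.0 187.0
0.173 567.31 56.0 193.0
0.176 567.23 56.0 128.0
0.179 565.66 52.0 149.0
0.182 565.89 59.0 133.0
0.185 566.01 59.0 169.0
0.188 565.91 59.0 119.0
t 12.5667 row [ 1.1 -0.7 -0. ] [ 0.  0. -0.]
```

Call:
play_rows --steps '[[[0.4, 0, 0, 0, 0, 0], [0.8, 0, 0, 0, 0, 0], [1.2, 0, 0, 0, 0, 0], [1.5, 0, 0, 0, 0, 0], [1.5, 0, 0, 0, 0, 0], [1.5, 0, 0, 0, 0, 0]]]'

```text
time: 13.07
tool_pos: [0.5814, 0.1457, 0.0819]
tool_rot: [0.0, -0.007, 1.0, 0.0]
contact_force: [1.2, 0.1, -1.4]
gripper_width: 0.002
grasp_force: 0.8
```

```bash
python3 m.py w12 | awk 'NR==1||($1>.16&&$1<.19)'; python3 -c "
from h import *
goto([.5818,.145,.082],180.8)"
```

```text
0.155 564.78 38.0 38.0
0.161 569.22 40.0 44.0
0.164 566.88 54.0 182.0
0.167 566.85 55.0 185.0
0.17 566.8 58.0 189.0
0.173 566.83 58.0 190.0
0.176 566.81 54.0 123.0
0.179 566.15 51.0 154.0
0.182 565.96 59.0 139.0
0.185 566.04 60.0 172.0
0.188 565.98 59.0 119.0
t 13.1167 row [-0.4 -0.7 -0.1] [ 0.  0. -0.]
```

Call:
play_rows --steps '[[[0.15, 0, 0, 0, 0, 0], [0.3, 0, 0, 0, 0, 0], [0.3, 0, 0, 0, 0, 0], [0.3, 0, 0, 0, 0, 0]]]'

```text
time: 13.45
tool_pos: [0.581, 0.1457, 0.0819]
tool_rot: [0.0, -0.007, 1.0, 0.0]
contact_force: [2.8, 0.2, -1.8]
gripper_width: -0.001
grasp_force: 1.0
```

```bash
python3 m.py w13 | awk 'NR==1||($1>.16&&$1<.19)'
```

```text
0.155 563.35 36.0 38.0
0.161 568.25 39.0 44.0
0.164 566.25 54.0 183.0
0.167 566.22 56.0 184.0
0.17 566.11 58.0 188.0
0.173 566.08 58.0 190.0
0.176 565.97 55.0 126.0
0.179 566.19 48.0 124.0
0.182 565.97 58.0 144.0
0.185 566.01 60.0 176.0
0.188 566.02 58.0 119.0
```

Call:
play_rows --steps '[[[-3, 0, 0, 0, 0, 0], [-8, 0, 0, 0, 0, 0], [-15, 0, 0, 0, 0, 0], [-15, 0, -20, 0, 0, 0], [-20, 0, -50, 0, 0, 0], [-40, 0, -80, 0, 0, 0], [-65, 0, -110, 0, 0, 0], [-65, 0, -110, 0, 0, 0], [-65, 0, -110, 0, 0, 0], [-65, 0, -110, 0, 0, 0]]]'

```text
time: 14.33
tool_pos: [0.6459, 0.1465, 0.1913]
tool_rot: [-0.001, -0.007, 1.0, -0.0]
contact_force: [-0.2, 0.2, -0.9]
gripper_width: 0.004
grasp_force: 0.0
```

```bash
python3 m.py w14 | awk 'NR==1||($1>.16)'; python3 -c "
from h import *
goto([.484,-.008,.19],180); z=np.load('pics/w14.npz');K,T=z['K'],z['T']
print(pix(K,T,[.5655,.1066,.0745]))"
```

```text
0.155 561.5 35.0 38.0
0.161 562.21 25.0 39.0
0.164 565.57 39.0 135.0
0.167 565.51 40.0 136.0
0.17 565.44 38.0 138.0
0.173 565.38 39.0 138.0
0.176 565.31 37.0 110.0
0.179 565.56 44.0 132.0
0.182 565.52 39.0 145.0
0.185 565.57 41.0 144.0
0.188 565.55 35.0 114.0
0.191 565.49 37.0 90.0
0.194 565.44 33.0 110.0
0.197 565.44 35.0 103.0
0.2 565.25 29.0 95.0
t 14.3833 row [ 163.  -152.3    0.7] [-0.  -0.2  0.8]
[227.29311322  83.78818106]
```

From overhead the index is within 0.3 mm (0.2°) of the marker. Next is the button: I'll move the camera over it for one look.

Call:
play_rows --steps '[[[30, -40, 0, 0, 0, 0], [60, -80, 0, 0, 0, 0], [85, -120, 0, 0, 0, 0], [85, -153, 0, 0, 0, 0], [85, -153, 0, 0, 0, 0], [85, -153, 0, 0, 0, 0], [85, -153, 0, 0, 0, 0]]]'

```text
time: 14.97
tool_pos: [0.562, -0.0076, 0.1906]
tool_rot: [-0.001, -0.006, 1.0, 0.0]
contact_force: [0.5, 1.1, -0.4]
gripper_width: -0.0
grasp_force: 0.0
```

Run:
```python
from h import *
im,d,K,T=look("wrist","w15");print(manip.state()["tool_pos"],T[:3,3])
vv,uu=np.mgrid[:420,:560];P=np.stack([(uu-K[0,2])/K[0,0]*d,(vv-K[1,2])/K[1,1]*d,d],-1)@T[:3,:3].T+T[:3,3]
m=(abs(P[...,0]-.483)<.035)&(abs(P[...,1]+.008)<.035)&(d>0)
for lo,hi in((.055,.064),(.064,.072),(.072,.078),(.078,.083),(.083,.09)):
    k=m&(P[...,2]>lo)&(P[...,2]<hi); print(lo,k.sum(),P[k].mean(0).round(4) if k.any() else "",np.ptp(P[k],axis=0).round(3) if k.any() else "")
print("px",pix(K,T,[.484,-.007,.08]))
u,v=pix(K,T,[.484,-.007,.08]).astype(int);y0=max(v-90,0);x0=max(u-120,0)
cv2.imwrite("pics/w15b.png",np.clip(cv2.resize(im[y0:y0+180,x0:x0+240],None,fx=3.3,fy=3.3)*1.5,0,255).astype(np.uint8));print(x0,y0)
goto([.484,-.007,.11],180)
```

```text
[ 0.56243615 -0.0069377   0.19083073] [ 0.48323293 -0.00808467  0.33424227]
0.055 6789 [ 0.4825 -0.0069  0.0608] [0.07  0.07  0.009]
0.064 334 [ 0.4808 -0.007   0.0715] [0.045 0.046 0.002]
0.072 1815 [ 0.4815 -0.0082  0.0729] [0.044 0.044 0.003]
0.078 1128 [ 0.482  -0.008   0.0821] [0.029 0.029 0.005]
0.083 630 [ 0.4817 -0.0079  0.0835] [0.027 0.027 0.002]
px [288.9582762   88.58676089]
168 0
t 15.0167 row [78.3  0.9 81. ] [ 0.1 -0.1  0.8]
```

View pics/w15b.png

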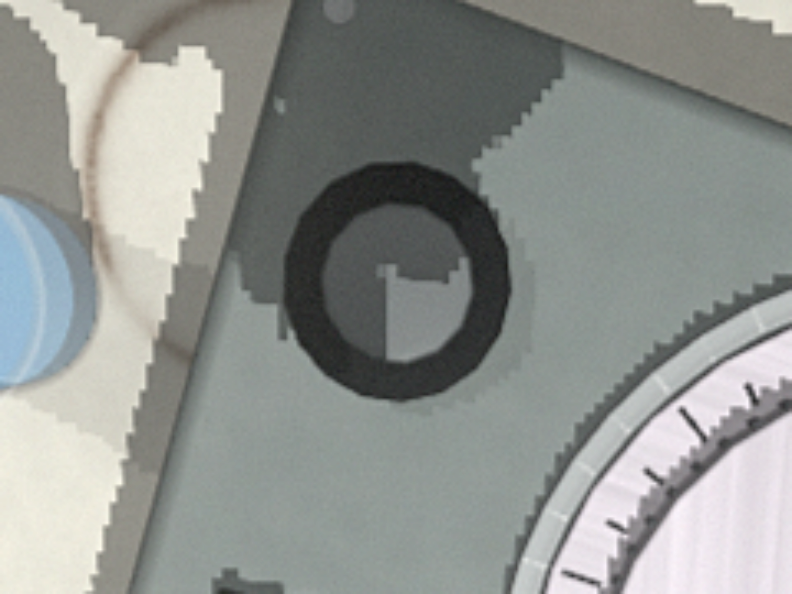

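The picture shows the round button, about 29 mm across, centred at crop (398,282). In the world its centre is (0.482,-0.008), its top is at z≈0.083 and its housing at 0.072. I'll go above it.

Call:
play_rows --steps '[[[40, 0, 0, 0, 0, 0], [80, 0, 20, 0, 0, 0], [80, 0, 45, 0, 0, 0], [80, 0, 70, 0, 0, 0], [80, 0, 88, 0, 0, 0], [80, 0, 95, 0, 0, 0], [80, 0, 98, 0, 0, 0], [80, 0, 98, 0, 0, 0], [80, 0, 98, 0, 0, 0], [80, 0, 98, 0, 0, 0]]]'

```text
time: 15.85
tool_pos: [0.4843, -0.0086, 0.0955]
tool_rot: [0.001, -0.007, 1.0, -0.0]
contact_force: [-0.5, 1.1, 0.7]
gripper_width: 0.003
grasp_force: 0.0
```

Call:
play_rows --steps '[[[2, 0, 4, 0, 0, 0], [2, 0, 8, 0, 0, 0], [2, 0, 10, 0, 0, 0], [2, 0, 12, 0, 0, 0], [2, 0, 13, 0, 0, 0], [2, 0, 14, 0, 0, 0], [2, 0, 15, 0, 0, 0], [2, 0, 16, 0, 0, 0], [2, 0, 17, 0, 0, 0], [2, 0, 17, 0, 0, 0], [2, 0, 17, 0, 0, 0]]]'

```text
time: 16.77
tool_pos: [0.4809, -0.0086, 0.0771]
tool_rot: [-0.0, -0.007, 1.0, -0.0]
contact_force: [-2.1, 0.2, 3.8]
gripper_width: -0.001
grasp_force: 2.1
```

Call:
play_rows --steps '[[[0, 0, 0.7, 0, 0, 0], [0, 0, 1.4, 0, 0, 0], [0, 0, 1.4, 0, 0, 0], [0, 0, 1.4, 0, 0, 0]]]'

```text
time: 17.1
tool_pos: [0.4811, -0.0087, 0.076]
tool_rot: [-0.0, -0.007, 1.0, -0.0]
contact_force: [-4.4, -0.0, 6.5]
gripper_width: -0.0
grasp_force: 3.3
```

Call:
play_rows --steps '[[[0, 0, 0.5, 0, 0, 0], [0, 0, 1, 0, 0, 0], [0, 0, 1, 0, 0, 0], [0, 0, 1, 0, 0, 0]]]'

```text
time: 17.43
tool_pos: [0.4811, -0.0087, 0.0759]
tool_rot: [-0.0, -0.007, 1.0, -0.0]
contact_force: [-6.9, 0.4, 12.1]
gripper_width: -0.0
grasp_force: 5.9
```

It has bottomed: the force is 12 N with no further travel. I'll release straight up, then withdraw and verify.

Call:
play_rows --steps '[[[0, 0, -2, 0, 0, 0], [0, 0, -5, 0, 0, 0], [0, 0, -9, 0, 0, 0], [0, 0, -20, 0, 0, 0], [0, 0, -45, 0, 0, 0], [0, 0, -80, 0, 0, 0], [0, 0, -116, 0, 0, 0], [0, 0, -116, 0, 0, 0]]]'

```text
time: 18.1
tool_pos: [0.4856, -0.0093, 0.1998]
tool_rot: [0.008, -0.007, 1.0, -0.001]
contact_force: [1.2, 0.2, 1.4]
gripper_width: 0.0
grasp_force: 0.0
```

Call:
play_rows --steps '[[[-40, 40, 0, 0, 0, 0], [-80, 80, 0, 0, 0, 0], [-120, 120, 0, 0, 0, 0], [-164, 154, 0, 0, 0, 0], [-164, 154, 0, 0, 0, 0], [-164, 154, 0, 0, 0, 0], [-164, 154, 0, 0, 0, 0], [-164, 154, 0, 0, 0, 0]]]'

```text
time: 18.77
tool_pos: [0.6432, 0.148, 0.1902]
tool_rot: [-0.0, -0.007, 1.0, -0.0]
contact_force: [-0.1, -0.9, 0.0]
gripper_width: 0.003
grasp_force: 0.0
```

```bash
python3 m.py w16 | awk '($1>.16)'
python3 - <<'E'
from h import *
im,d,K,T=look("top","top2");a=np.load("pics/top.npz")["im"]
im2,d2,Kw,Tw=look("wrist"); print(manip.state()["tool_pos"],manip.state()["contact_force"])
z=np.load("pics/top.npz"); print([ (float(z["d"][v,u]),float(d[v,u])) for u,v in((351,253),(364,213))])
E
```

```text
0.161 564.63 31.0 49.0
0.164 565.63 39.0 134.0
0.167 565.61 40.0 136.0
0.17 565.58 40.0 138.0
0.173 565.51 41.0 138.0
0.176 565.53 36.0 104.0
0.179 565.75 41.0 134.0
0.182 565.76 36.0 145.0
0.185 565.67 35.0 145.0
0.188 565.7 36.0 116.0
0.191 565.63 34.0 94.0
0.194 565.62 34.0 114.0
0.197 565.61 34.0 101.0
0.2 565.37 29.0 92.0
[0.64226304 0.14663898 0.1906438 ] [-0.56450532  0.0957267  -0.28878432]
[(1.0635805130004883, 1.0643736124038696), (1.0759739875793457, 1.0767700672149658)]
```

The lines still agree to about 0.25 mm, the button is back up, and the box hasn't moved. Handing in.

```bash
python3 -c "
from plant import order
print(order.job_done())"
```

```text
the job is handed in; nothing more can be done
None
```

The job is handed in: the dial's index line sits within about 0.3 mm (0.2°) of the marker line, then the round button was pressed fully down (12 N at the stop) and came back up, at about 19 s of the 54 s allowed; I didn't measure the bystanders again at the end.

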